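# Open the oil canister

## Task

Open the oil canister so that the turned sleeve in the steel tray can be oiled: swing the hinged tab on the filler cap upright, use it to unscrew the cap anticlockwise until it comes free, draw the cap out along the slanted neck and set it down gently, upright, on the floor of the steel tray beside the sleeve, where it cannot mark the timber. Do not knock or shift the sleeve, the tall bored block or the nail tin.

Things in the scene. Friction and masses are not known exactly. Their poses are not given: they have to be found in the camera images.
- canister: Fixed grey plastic canister, 180 (x) x 110 (y) x 180 mm, 225 mm to the top of the carrying handle. Origin: centre of its underside; z up. Its front, with the slanted shoulder and the filler neck, faces -x. The handle, a bar 18 mm thick along x, stands on the higher rear part, x from -5 to 83 mm.
- neck: Fixed filler neck, an open tube 64 mm across. Origin: centre of its mouth, at x -62, z 175 mm in the canister's frame. Its z is the cap's axis, pointing out, leaning 35 degrees from vertical to the canister's front; y is the canister's y; x points uphill to the handle. Two inner ledges hold the cap's lugs; their slots stand 80 degrees anticlockwise of the locked place (8 degrees play), a stop lies just beyond.
- notch (a point): Notch for the tab's nose, on the neck's downhill rim: between two small posts 36 mm from the axis (neck x 33 to 39 mm downhill, |y| 6.5 to 11.5 mm, rising 14 mm above the mouth). While the tab lies flat its nose sits in the notch and the cap cannot turn. This point: middle of the notch at the height of the mouth.
- cap: Loose black quarter-turn cap, about 75 g. Origin: centre of the disc's underside, at the neck's mouth when home (its frame then equals the neck's); z outward along its axis. Disc 60 mm across, 6 mm thick; below it a plug 36 mm across reaches to z -18 mm, its lugs to 25 mm from the axis. Turned 80 degrees anticlockwise (seen from outside, about +z) it comes free and draws straight out along the neck's axis.
- cap_tab (a joint): Angle of the tab on the cap, rad: 0 flat on the disc, its free end on the cap's -x side (downhill when home); 1.57 upright along the cap's axis (stop). It stays where it is left (friction 0.03 N m, about 1 N at its end).
- tab_tip (a point): Middle of the end of the tab's nose, 46 mm from the hinge line. The tab is 8 mm thick and 26 mm wide (along y) out to 27 mm from the hinge, then a nose 10 mm wide. Flat, it lies 7 to 15 mm above the disc's underside (1 mm above the disc), the nose overhanging the neck's rim by 7 mm: hook it there from below, or pinch it across its 26 mm width and swing it up about the hinge.
- tab_hinge (a point): Middle of the tab's hinge line, which runs along the cap's y and crosses the cap's axis 11 mm above the disc's underside. Ears stand at its ends (|y| 14.5 to 18.5 mm, |x| up to 5.5 mm, up to 16.5 mm above the underside). Upright, the tab is the grip for turning the cap: a plate 8 mm thick along the cap's x, 26 mm wide along its y.
- cap_foot (a point): Middle of the flat lower end of the cap's plug, 18 mm below the cap's origin. On the tray's floor the cap stands on this end.
- tray: Fixed shallow steel tray, 190 (its x) x 130 (its y) mm outside, 18 mm high, walls and floor 3 mm thick. Origin: centre of its underside.
- sleeve: Turned dark wooden sleeve standing upright in the tray, loose, 38 mm diameter, 55 mm high. Origin: centre of its underside.
- tall_block: Pale wooden block with a round hole, loose, standing 120 mm high on the bench between canister and tray, 73 x 91 mm in plan. Origin: centre of its underside.
- nail_tin: Open grey tin of nails, loose, 66 mm diameter, 75 mm high, on the bench. Origin: centre of its underside.

How it is judged:
On the way, in this order (a step that is already met when the one before it is completed fails the run):
1. the tab stands up on the cap, which is still home in the neck (value of joint cap_tab above 1.2 rad and distance between cap and neck below 0.006 m and angle between the x axis of cap and the x axis of neck, either way round below 0.3 rad), for 0.1 s.
2. the cap is unscrewed (turned at least 60 degrees) while still in the neck (angle between the x axis of cap and the x axis of neck, either way round above 1.05 rad and angle between the z axis of cap and the z axis of neck, either way round below 0.26 rad and distance between cap and neck below 0.01 m), for 0.05 s.
3. the cap is out of the neck (distance between cap and neck above 0.05 m), for 0.05 s.
At the end, for the whole second after the job is handed in: The cap stands released and at rest on its plug on the tray's floor, upright within 11 degrees, its plug wholly inside the walls; sleeve, tall block and nail tin still stand upright (x of cap in the frame of tray between -0.075 and 0.075 m and y of cap in the frame of tray between -0.045 and 0.045 m and height (world z) of cap between 0.016 and 0.026 m and angle between each of cap, sleeve, tall_block, nail_tin's own z axis and vertical below 0.2 rad and linear speed of cap below 0.02 m/s and angular speed of cap below 0.2 rad/s); the robot touches nothing.
It fails at once if the sleeve is shifted by more than 20 mm (distance of sleeve from where it was at the start of the episode above 0.02 m).
It fails at once if the tall block is shifted by more than 20 mm (distance of tall_block from where it was at the start of the episode above 0.02 m).
It fails at once if the nail tin is shifted by more than 20 mm (distance of nail_tin from where it was at the start of the episode above 0.02 m).
It fails at once if the cap is dropped or thrown (falls from more than about 30 mm) (linear speed of cap above 0.75 m/s and contact force between the fingers and cap below 0.01 N).
It also fails if it takes over 64 s, if anything falls off the work surface, if the arm or the gripper's body presses on something with over 40 N, if the wrist force passes 120 N, or if a joint passes its speed limit or range.

## Robot

A 6-joint arm with a two-finger parallel gripper is mounted at the origin on a cart in front of the work surface, level with it; the furniture and walls round the work are solid. World frame = base frame: x ahead of the robot, y to its left, z up, the work surface at z = 0. Lengths are in m, angles in rad, forces in N, time in s.
With the tool pointing down it reaches from about 0.25 to 0.725 m from the base axis. Payload 9.7 kg.
Tool frame: the origin (TCP) lies at the very end of the fingers, on their centre line; the grasp point (between the pads) lies 19 mm behind it; z points along the fingers, y is the line along which they close (so a half turn about z gives the same grasp; the last joint's range is limited). The gripper opens to 85 mm and grips with 20 to 120 N. Pads are 22 mm wide; open, the fingers measure 114 mm over their backs; the gripper's body (76 mm by 85 mm) begins 54 mm behind the grasp point. The pads swing forward as they close: fully open they stand 13 mm farther back than shut.
Start: joints at [-1.331, 0.087, 0.176, 1.66, 0, 1.571], TCP at [0.131, -0.534, 0.231] pointing down, gripper open.
Joint ranges: [-3.13, 3.13], [-0.85, 1.81], [-1.15, 1.24], [-2.2, 2.28], [-1.44, 1.52], [-3.14, 3.14]. Speed limits (rad/s): [2.22, 2.22, 2.57, 3.14, 3.14, 3.14].

## Interface

Orientations are given as a rotation vector (axis times angle).
In Python, from station import ctrl, grab_frame, camera_params, ticket gives the robot as it stands. The module is installed in compiled form; this text tells all that it offers.
- The arm moves only by the tool carry_out, never from a script. Its argument "steps" is a list that holds one entry, the list of rows, each a list of 7 numbers: the shift along the tool's x, y, z in cm, then the turn, a rotation vector about the tool's x, y, z in degrees, then the closure in counts, from 0 (fully open) to 255 (shut). In form: [[[dx, dy, dz, wx, wy, wz, hand], ...]]. A call has 1 to 8 rows; each row shifts and turns the commanded pose from where the row before left it, along the tool's axes as they then stand; what a row does not reach is not made up. A row lasts 1/8 s, in which the tool goes at most 62.5 mm and 10.7 degrees, less where a joint would pass 70% of its speed; a pose out of reach is approached as far as the arm can. A call with a gripper value outside its range is refused whole. The fingers move at their own pace and stop on an object; the grip force is fixed at half the most. Time passes only in rows, so rows that do not move let the fingers close. It gives the time, the measured TCP pose, the force, the opening and the grip force at its end, in the units of the state.
- ctrl.get_obs(): the state, without advancing time (a new reading comes with each control period).
- grab_frame(name): name is "side" or "top"; returns the picture (384x512x3 uint8, red, green, blue); there is no depth.
- camera_params(name): a dict with "intrinsics" (3x3 intrinsics, pixels), "view" (4x4, takes a point from world to camera coordinates). Camera axes: x right, y up, looking along -z (the intrinsics and any distortion apply to the point x, -y, -z); pixel columns grow to the right and rows downward; lengths in m; the calibration is good to about 2 mm. A picture is of the moment at which its call begins. camera_params takes no time and is no camera call.
- ticket.hand_in(): hands the job in; it is judged then, once.
The state is a dict: "time": time; "joint_pos": joint angles; "qvel": joint speeds; "effort": joint torques, N m; "eef_pos": TCP position; "orientation": TCP orientation; "force": force on the tool from outside, world axes, zero at the start; "torque": the same for the moment, N m; "opening": opening from 0.0 (shut) to 1.0 (fully open); "finger_force": force on a finger pad.
Only numpy, scipy, OpenCV 4.12 (cv2) and the standard library are available. Lean on these libraries where they do the work, as an engineer would, in place of code of your own. Each camera call takes 0.05 s, during which the arm holds its last target. There are 200 camera calls.

## Working session

There is one attempt and no reset: what is moved stays moved. The work goes in short steps, Python scripts to look and compute and a tool call to move; the robot and the scene stay as the last step left them, time stands still between calls to the robot, and variables do not carry over. Pictures are saved under pics/ and viewed, at most 11 in all, crops included, and the job is handed in when it is done.

Besides the shell and the picture viewer there is one more tool, called as name([rows], argument=value, ...), one row to a line, values as JSON. carry_out: Moves the arm, as the interface text tells. Its arguments: {"type":"object","properties":{"steps":{"type":"array","items":{"type":"array","items":{"type":"array","items":{"type":"number"}}}}},"required":["steps"]}

```bash
mkdir -p pics
cat > h.py <<'E'
import numpy as np, cv2
from station import ctrl, grab_frame, camera_params
from scipy.spatial.transform import Rotation as R
def snap(n,f):
    im=grab_frame(n); cv2.imwrite('pics/'+f,cv2.cvtColor(im,cv2.COLOR_RGB2BGR)); return im
def ray(n,u,v):
    c=camera_params(n); K=np.array(c['intrinsics']); V=np.array(c['view'])
    d=np.linalg.inv(K)@[u,v,1]; d=np.array([d[0],-d[1],-d[2]])
    return -V[:3,:3].T@V[:3,3], V[:3,:3].T@d
def onz(n,u,v,z):
    o,d=ray(n,u,v); return o+d*(z-o[2])/d[2]
def proj(n,p):
    c=camera_params(n); K=np.array(c['intrinsics']); V=np.array(c['view'])
    q=V[:3,:3]@np.asarray(p)+V[:3,3]; q=K@[q[0],-q[1],-q[2]]; return q[:2]/q[2]
def tri(ps):
    A=np.zeros((3,3));b=np.zeros(3)
    for n,u,v in ps:
        o,d=ray(n,u,v); d/=np.linalg.norm(d); M=np.eye(3)-np.outer(d,d); A+=M;b+=M@o
    return np.linalg.solve(A,b)
E
python3 - <<'E'
from h import *
np.set_printoptions(precision=4,suppress=True)
for n in('top','side'):
    im=snap(n,n+'0.png'); c=camera_params(n); print(n,c.keys(),np.array(c['intrinsics']),ray(n,256,192))
print(ctrl.get_obs())
E
```

```text
top dict_keys(['intrinsics', 'view']) [[364.4623   0.     252.4383]
 [  0.     364.4623 190.8255]
 [  0.       0.       1.    ]] (array([ 0.4445, -0.0179,  0.9678]), array([ 0.1305, -0.0135, -0.9914]))
side dict_keys(['intrinsics', 'view']) [[405.1232   0.     253.8814]
 [  0.     405.1232 196.2825]
 [  0.       0.       1.    ]] (array([0.4241, 0.8767, 0.6133]), array([ 0.1202, -0.8822, -0.4555]))
{'time': 0.1, 'joint_pos': array([-1.331 ,  0.0874,  0.1752,  1.6598,  0.    ,  1.5708]), 'qvel': array([-0.0025, -0.0016, -0.0004,  0.0001, -0.0008,  0.0011]), 'effort': array([ -0.0014, -52.1561,  46.5653,   0.016 ,  -0.0001,   0.    ]), 'eef_pos': array([ 0.1306, -0.5341,  0.2307]), 'orientation': array([-3.1178, -0.3756,  0.0002]), 'force': array([-0.0839, -0.6367, -0.2657]), 'torque': array([ 0.0068, -0.0013,  0.02  ]), 'finger_force': 0.0, 'opening': 0.9980902616396811}
```

View pics/top0.png

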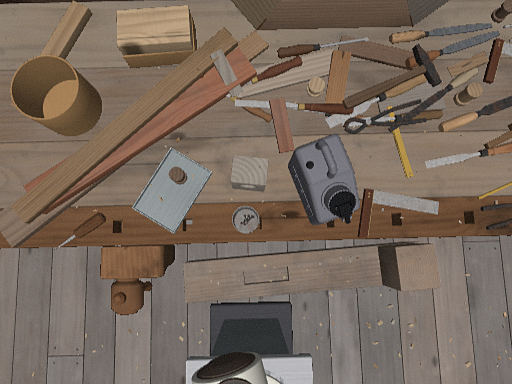

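View pics/side0.png

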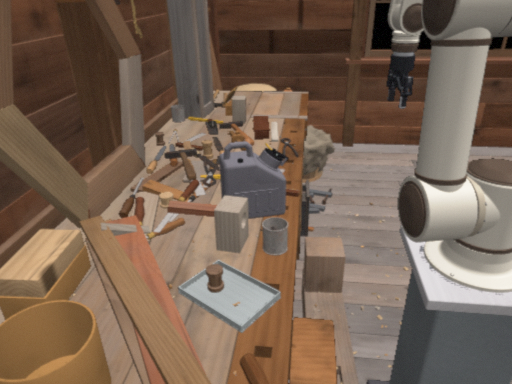

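Top view: the tray is at about (173,190), sleeve (177,175), block (250,172), nail tin (245,219) and canister (325,180), with the cap at (341,204). Side view: the cap is at about (272,156). I'll zoom in on both.

Run:
```python
import cv2,numpy as np
t=cv2.imread('pics/top0.png')[125:235,125:375]; s=cv2.imread('pics/side0.png')[130:230,205:325]
a=cv2.resize(t[:,155:245],None,fx=5,fy=5,interpolation=cv2.INTER_CUBIC)
b=cv2.resize(s[0:90,:70+20],None,fx=5,fy=5,interpolation=cv2.INTER_CUBIC)
# gamma
f=lambda x:(255*(x/255.)**.6).astype('uint8')
h=max(a.shape[0],b.shape[0]);c=np.zeros((h,a.shape[1]+b.shape[1],3),'uint8')
c[:a.shape[0],:a.shape[1]]=f(a);c[:b.shape[0],a.shape[1]:]=f(b)
c=c[:, :]; print(c.shape)
c=cv2.resize(c,(800,int(c.shape[0]*800/c.shape[1])))
cv2.imwrite('pics/c1.png',c);print(c.shape)
```

```text
(550, 900, 3)
(488, 800, 3)
```

View pics/c1.png

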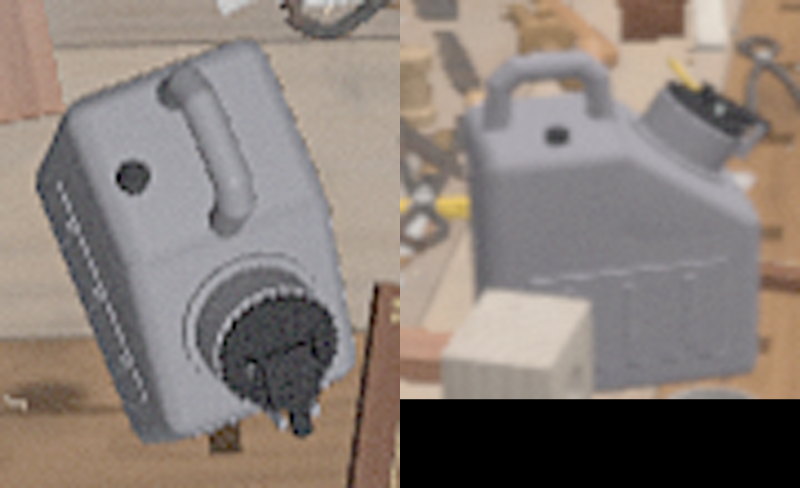

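The zoomed crop (about 4.44x) shows the cap disc centre near (278,350), the tab pointing to its nose tip at (302,432), and the canister's lower left edge running from (40,190) to (140,440). The side view shows the same neck, with the disc near (715,112). Next I'll cast rays for these points.

Run:
```python
from h import *
np.set_printoptions(precision=4,suppress=True)
k=800/900*5
T=lambda u,v:(280+(u+.5)/k-.5,125+(v+.5)/k-.5)
S=lambda u,v:(205+(u-400+.5)/k-.5,130+(v+.5)/k-.5)
im=cv2.cvtColor(cv2.imread('pics/top0.png'),cv2.COLOR_BGR2RGB)
m=np.zeros(im.shape[:2],np.uint8); m[185:225,325:360]=(im.max(2)<75)[185:225,325:360]
n,l,st,ce=cv2.connectedComponentsWithStats(m); i=1+st[1:,4].argmax(); print('black',st[i],ce[i])
mm=(l==i).astype(np.uint8)
op=cv2.morphologyEx(mm,cv2.MORPH_OPEN,cv2.getStructuringElement(cv2.MORPH_ELLIPSE,(11,11)))
c=max(cv2.findContours(op,0,2)[0],key=cv2.contourArea); e=cv2.fitEllipse(c); print('ell',e)
for r in range(st[i][1],st[i][1]+st[i][3]): print(r,''.join('#' if q else '.' for q in mm[r,325:360]))
tip=onz('top',*T(302,432),.1576); print('tip',tip)
print('disc',onz('top',*e[0],.18),onz('top',*T(278,350),.18))
a=onz('top',*T(40,190),0);b=onz('top',*T(140,440),0);print('edge',a,b,np.linalg.norm(a-b),np.degrees(np.arctan2(*(a-b)[[1,0]])))
a=onz('top',*T(265,45),.18);print('rear right top',a, 'rear left top',onz('top',*T(72,105),.18))
print('tri disc',tri([('top',*e[0]),('side',*S(715,112))]))
```

```text
black [325 185  31  39 755] [340.4834 202.4238]
ell ((343.3537902832031, 203.99026489257812), (23.319347381591797, 26.9317684173584), 2.0461575984954834)
185 .............#.....................
186 .........#.########................
187 .......###############.............
188 ......#################............
189 ....##############..####...........
190 ...###########...#.................
191 ..##########.....#####.#...........
192 ..########....############.........
193 .########..################........
194 ########...##################......
195 #######..####################......
196 ######...#####################.....
197 #####..#######################.....
198 #####..#######################.....
199 ####..#########################....
200 ####.##########################....
201 ####.##########################....
202 ###..##########################....
203 ###.###########################....
204 ###.###########################....
205 ###.##########################.....
206 .##.##########################.....
207 ..#..######.##################.....
208 ..####################
[... 212 characters left out ...]
.
214 .........##################........
215 ...........################........
216 .............#############.........
217 ..............###########..........
218 ................##..#####..........
219 ................##..#####..........
220 .................#..#####..........
221 ....................######.........
222 .....................####..........
223 ......................##...........
tip [ 0.4792 -0.2302  0.1576]
disc [ 0.517  -0.2175  0.18  ] [ 0.5185 -0.215   0.18  ]
edge [ 0.6367 -0.1211  0.    ] [ 0.4837 -0.1747  0.    ] 0.16216162744155024 19.314045225441284
rear right top [ 0.672  -0.2175  0.18  ] rear left top [ 0.6437 -0.1195  0.18  ]
tri disc [ 0.5159 -0.2198  0.1714]
```

```bash
cat >> h.py <<'E'
PSI=np.radians(19.5); D=np.array([.518,-.2155,.18])
def neck():
    c,s=np.cos(PSI),np.sin(PSI); Rz=R.from_rotvec([0,0,PSI]).as_matrix()
    Rn=Rz@R.from_rotvec([0,-np.radians(35),0]).as_matrix()
    return Rn, D-Rn[:,2]*.006
def N2W(p): Rn,o=neck(); return o+Rn@(np.asarray(p)/1000.)
E
python3 - <<'E'
from h import *
np.set_printoptions(precision=4,suppress=True)
Rn,o=neck(); print(Rn,o)
out=[]
for n,(x0,y0) in {'top':(310,175),'side':(245,130)}.items():
    im=cv2.imread(f'pics/{n}0.png')[y0:y0+55,x0:x0+55]
    k=7; im=cv2.resize((255*(im/255.)**.5).astype('uint8'),None,fx=k,fy=k,interpolation=cv2.INTER_CUBIC)
    def P(p): q=proj(n,N2W(p)); return tuple(int(round(v)) for v in ((q-[x0,y0]+.5)*k))
    for r,z,col in((30,6,(0,255,0)),(32,0,(0,0,255))):
        for a in np.arange(0,360,20): cv2.circle(im,P([r*np.cos(np.radians(a)),r*np.sin(np.radians(a)),z]),1,col,-1)
    for p in([-46,0,11],[-46,5,15],[-46,-5,15],[-27,13,15],[-27,-13,15],[0,13,15],[0,-13,15]): cv2.circle(im,P(p),2,(255,255,0),-1)
    out.append(im)
cv2.imwrite('pics/c2.png',np.hstack(out))
E
```

```text
[[ 0.7722 -0.3338 -0.5407]
 [ 0.2734  0.9426 -0.1915]
 [ 0.5736  0.      0.8192]] [ 0.5212 -0.2144  0.1751]
```

View pics/c2.png

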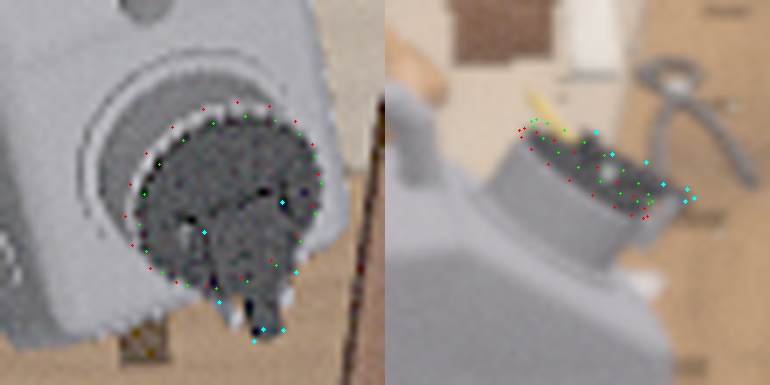

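The overlay fits the disc rim within about 1 px. The nose at about (265,328) sits slightly left of prediction, so I'm reducing the yaw to about 18.3° and shifting the disc by 1 mm. Next I'll plan the tab pinch.

```bash
cat >> h.py <<'E'
from scipy.linalg import logm,expm
np.set_printoptions(precision=3,suppress=True)
PSI=np.radians(18.3); D=np.array([.5175,-.2145,.179])
def cur():
    s=ctrl.get_obs(); T=np.eye(4); T[:3,:3]=R.from_rotvec(s['orientation']).as_matrix(); T[:3,3]=s['eef_pos']; return T,s
def toolT(p,t,az=0,pos='n'):
    """tool in neck frame: p mm, tilt t deg (body downhill +), az roll about neck axis deg"""
    Rn,o=neck(); a=np.radians(t); z=np.array([np.sin(a),0,-np.cos(a)]); y=np.array([0,SGN,0.]); x=np.cross(y,z)
    M=R.from_rotvec([0,0,np.radians(az)]).as_matrix()@np.c_[x,y,z]
    T=np.eye(4); T[:3,:3]=Rn@M; T[:3,3]=N2W(p); return T
SGN=1
def rows(T0,T1,n=None):
    d=np.linalg.inv(T0)@T1; w=np.degrees(R.from_matrix(d[:3,:3]).magnitude()); L=np.linalg.norm(d[:3,3])
    if n is None: n=int(max(np.ceil(w/10),np.ceil(L/.055),1))
    E=np.real(expm(np.real(logm(d))/n)); r=np.r_[E[:3,3]*100,np.degrees(R.from_matrix(E[:3,:3]).as_rotvec())]
    print(n,'x',r.round(2),' dist mm',round(L*1e3,1),'ang',round(w,1)); return r
def inN():
    T,s=cur(); Rn,o=neck(); p=Rn.T@(T[:3,3]-o)*1e3; M=Rn.T@T[:3,:3]
    print('t',s['time'],'N pos mm',p,'\n',M,'\nq',s['joint_pos'],'F',s['force'],Rn.T@s['force'],'op',s['opening'],'ff',s['finger_force'])
E
python3 - <<'E'
from h import *
import h
inN(); T,s=cur()
for sg in(1,-1):
    h.SGN=sg; rows(T,toolT([-13-57,0,16+57],45));
E
```

```text
t 0.1 N pos mm [-353.488 -181.904  316.569] 
 [[ 0.817 -0.066 -0.573]
 [-0.08  -0.997  0.001]
 [-0.572  0.045 -0.819]] 
q [-1.331  0.087  0.175  1.66   0.     1.571] F [-0.084 -0.637 -0.266] [-0.381 -0.578 -0.057] op 0.9980902616396811 ff 0.0
18 x [-0.24 -2.35  2.03  6.3  -0.25  7.51]  dist mm 415.7 ang 176.5
9 x [ 3.29 -2.2   2.93  0.35  8.88 -0.43]  dist mm 415.7 ang 80.1
```

carry_out([
  [[3.29,-2.2,2.93,0.35,8.9,-0.43,110],[3.29,-2.2,2.93,0.35,8.9,-0.43,110],[3.29,-2.2,2.93,0.35,8.9,-0.43,110],[3.29,-2.2,2.93,0.35,8.9,-0.43,110],[3.29,-2.2,2.93,0.35,8.9,-0.43,110],[3.29,-2.2,2.93,0.35,8.9,-0.43,110],[3.29,-2.2,2.93,0.35,8.9,-0.43,110],[3.29,-2.2,2.93,0.35,8.9,-0.43,110]],
])

```text
time: 1.1
eef_pos: [0.3969, -0.2759, 0.1724]
orientation: [-2.379, -0.369, -1.711]
force: [1.3, -1.6, -0.3]
opening: 0.567
finger_force: 0.0
```

Run:
```python
from h import *
import h
h.SGN=-1
inN(); T,s=cur()
rows(T,toolT([-13-57,0,16+57],45));
```

```text
t 1.1 N pos mm [-113.403  -20.432   77.306] 
 [[ 0.804 -0.009  0.595]
 [-0.009 -1.    -0.004]
 [ 0.595 -0.002 -0.804]] 
q [-1.2   -0.327 -0.695  1.038  1.244  1.752] F [ 1.289 -1.564 -0.319] [ 0.417 -1.889 -0.682] op 0.5673670448191567 ff 0.0
1 x [ 3.21 -2.08  2.92  0.27  8.48 -0.48]  dist mm 48.2 ang 8.5
```

carry_out([
  [[3.2,-2.1,2.9,0.3,8.5,-0.5,110],[0,0,2.5,0,0,0,130],[0,0,2.5,0,0,0,130],[0,0,0.5,0,0,0,130],[0,0,0,0,0,0,130]],
])

```text
time: 1.72
eef_pos: [0.4668, -0.2468, 0.1693]
orientation: [-2.311, -0.356, -1.809]
force: [0.3, -0.9, 0.5]
opening: 0.487
finger_force: 0.0
```

Run:
```python
from h import *
import h
h.SGN=-1
inN(); T,s=cur()
rows(T,toolT([-13,0,15.5],45)); 
out=[]
for n,(x0,y0) in {'top':(310,175),'side':(245,120)}.items():
    snap(n,n+'1.png')
    im=cv2.imread(f'pics/{n}1.png')[y0:y0+75,x0:x0+55]
    k=7; im=cv2.resize((255*(im/255.)**.5).astype('uint8'),None,fx=k,fy=k,interpolation=cv2.INTER_CUBIC)
    out.append(im)
cv2.imwrite('pics/c3.png',np.hstack(out))
```

```text
t 1.725 N pos mm [-53.272 -14.804  31.491] 
 [[ 0.754 -0.011  0.657]
 [-0.002 -1.    -0.016]
 [ 0.657  0.011 -0.753]] 
q [-1.019 -0.493 -0.937  0.345  1.225  2.381] F [ 0.333 -0.895  0.545] [ 0.342 -0.954  0.426] op 0.4873871476815102 ff 0.0
1 x [ 1.98 -1.54  3.83  0.9   3.9  -0.06]  dist mm 45.8 ang 4.0
```

View pics/c3.png

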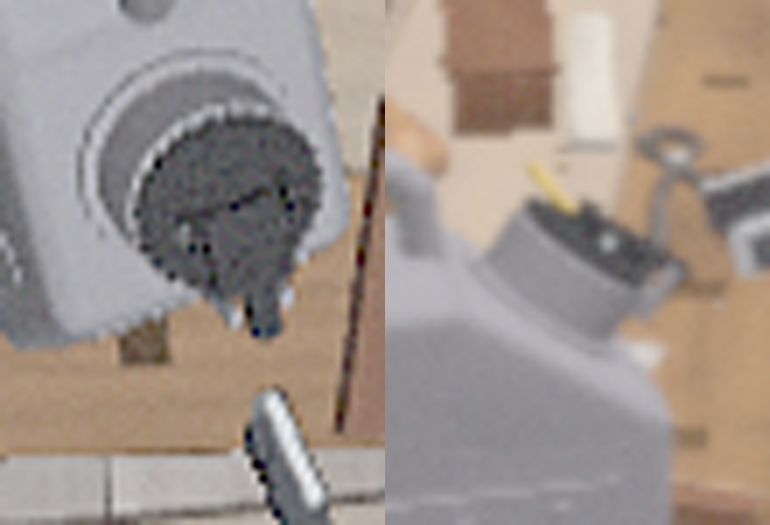

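The left finger's tip is at about (265,395), in line with the nose, so the tool is about 15 mm too far right, as the pose readout says. I'll centre it before moving in.

carry_out([
  [[0.3,-0.5,0.0,0.3,1.3,0,130],[0.3,-0.5,0.0,0.3,1.3,0,130],[0.3,-0.5,0.0,0.3,1.3,0,130],[0,0,0,0,0,0,130]],
])

```text
time: 2.33
eef_pos: [0.4639, -0.2327, 0.1781]
orientation: [-2.233, -0.357, -1.874]
force: [0.7, 0.2, 0.2]
opening: 0.492
finger_force: 0.0
```

Run:
```python
from h import *
import h
h.SGN=-1
inN(); T,s=cur()
rows(T,toolT([-13,0,15.5],45),6)
```

```text
t 2.325 N pos mm [-46.86   -0.469  37.752] 
 [[ 0.707 -0.002  0.707]
 [-0.001 -1.    -0.002]
 [ 0.707  0.    -0.707]] 
q [-1.019 -0.542 -1.017  0.174  1.28   2.514] F [0.656 0.177 0.166] [ 0.651 -0.038 -0.253] op 0.4921707380020754 ff 0.0
6 x [ 0.14 -0.01  0.66  0.02 -0.   -0.01]  dist mm 40.5 ang 0.1
```

carry_out([
  [[0.14,0,0.66,0,0,0,130],[0.14,0,0.66,0,0,0,130],[0.14,0,0.66,0,0,0,130],[0.14,0,0.66,0,0,0,130],[0.14,0,0.66,0,0,0,130],[0.14,0,0.66,0,0,0,130],[0,0,0,0,0,0,130]],
])

```text
time: 3.2
eef_pos: [0.5031, -0.2192, 0.1796]
orientation: [-2.232, -0.359, -1.874]
force: [-0.3, -0.9, 0.1]
opening: 0.492
finger_force: 0.0
```

Run:
```python
from h import *
import h
h.SGN=-1
inN(); T,s=cur()
out=[]
for n,(x0,y0) in {'top':(310,175),'side':(245,120)}.items():
    snap(n,n+'2.png')
    im=cv2.imread(f'pics/{n}2.png')[y0:y0+75,x0:x0+55]
    k=7; im=cv2.resize((255*(im/255.)**.5).astype('uint8'),None,fx=k,fy=k,interpolation=cv2.INTER_CUBIC)
    out.append(im)
cv2.imwrite('pics/c4.png',np.hstack(out))
```

```text
t 3.2 N pos mm [-12.066   0.087  15.23 ] 
 [[ 0.707 -0.001  0.707]
 [-0.001 -1.    -0.   ]
 [ 0.707 -0.    -0.707]] 
q [-0.915 -0.514 -1.039 -0.036  1.193  2.683] F [-0.326 -0.903  0.093] [-0.432 -0.755  0.416] op 0.49199583624962584 ff 0.0
```

View pics/c4.png

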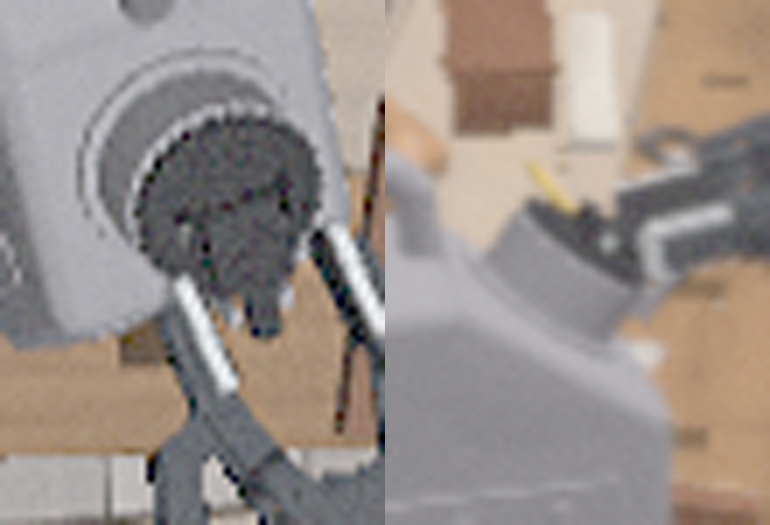

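Fingertips at about (180,280) and (330,230) straddle the wide part of the tab symmetrically, so I'll close.

carry_out([
  [[0,0,0,0,0,0,200],[0,0,0,0,0,0,255],[0,0,0,0,0,0,255],[0,0,0,0,0,0,255]],
])

```text
time: 3.8
eef_pos: [0.5027, -0.2197, 0.1798]
orientation: [-2.233, -0.358, -1.874]
force: [-2.6, -0.8, 1.3]
opening: 0.274
finger_force: 58.9
```

Run:
```python
from h import *
import h
h.SGN=-1
inN(); T,s=cur()
# swing about hinge (0,0,11) by 84 deg: tool-frame rows
Rn,o=neck(); hN=np.array([0,0,11.])
H=np.eye(4); c=R.from_rotvec(Rn[:,1]*np.radians(84)).as_matrix(); w=N2W(hN); H[:3,:3]=c; H[:3,3]=w-c@w
T1=H@T; rows(T,T1,14); print(T1)
```

```text
t 3.8 N pos mm [-12.376  -0.28   15.642] 
 [[ 0.707 -0.001  0.707]
 [-0.001 -1.    -0.001]
 [ 0.707  0.    -0.707]] 
q [-0.916 -0.514 -1.039 -0.035  1.193  2.682] F [-2.643 -0.804  1.343] [-1.492  0.067  2.685] op 0.2744314718597141 ff 58.88647198677063
14 x [ 0.13 -0.   -0.05 -0.   -6.   -0.01]  dist mm 17.7 ang 84.0
[[ 0.947  0.313 -0.065  0.51 ]
 [ 0.313 -0.95  -0.023 -0.217]
 [-0.069  0.001 -0.998  0.195]
 [ 0.     0.     0.     1.   ]]
```

carry_out([
  [[0.13,0,-0.05,0,-6,0,255],[0.13,0,-0.05,0,-6,0,255],[0.13,0,-0.05,0,-6,0,255],[0.13,0,-0.05,0,-6,0,255],[0.13,0,-0.05,0,-6,0,255]],
])

```text
time: 4.42
eef_pos: [0.5035, -0.2207, 0.1867]
orientation: [-2.688, -0.429, -1.276]
force: [-0.2, -0.8, -0.3]
opening: 0.272
finger_force: 58.8
```

```bash
cat > sw.py <<'E'
from h import *
import h,sys
inN(); T,s=cur(); Rn,o=neck(); M=Rn.T@T[:3,:3]; t=np.degrees(np.arctan2(M[0,2],-M[2,2])); print('tilt',t)
h.SGN=-1
# ideal pose for a given tilt, start grip (-12.1,0,15.5) at 45
def ideal(t):
    r=np.radians(45-t); v=np.array([-12.1,0,4.5]); v=R.from_rotvec([0,r,0]).apply(v); return toolT(v+[0,0,11],t)
print('ideal now dev mm',(T[:3,3]-ideal(t)[:3,3])@Rn*1e3)
rows(T,ideal(float(sys.argv[1])),int(sys.argv[2]))
E
python3 sw.py -38 9
```

```text
t 4.425 N pos mm [-8.041 -1.544 21.057] 
 [[ 0.962 -0.002  0.272]
 [-0.002 -1.    -0.002]
 [ 0.272  0.002 -0.962]] 
q [-0.778 -0.433 -0.596  0.896  0.76   2.255] F [-0.21  -0.751 -0.288] [-0.522 -0.647  0.014] op 0.2724848671569101 ff 58.76503846730884
tilt 15.797149900419168
ideal now dev mm [ 0.326 -1.544  0.225]
9 x [ 0.12 -0.02 -0.05  0.01 -5.98 -0.02]  dist mm 11.4 ang 53.8
```

carry_out([
  [[0.12,-0.02,-0.05,0,-6,0,255],[0.12,-0.02,-0.05,0,-6,0,255],[0.12,-0.02,-0.05,0,-6,0,255],[0.12,-0.02,-0.05,0,-6,0,255],[0.12,-0.02,-0.05,0,-6,0,255],[0.12,-0.02,-0.05,0,-6,0,255],[0.12,-0.02,-0.05,0,-6,0,255],[0.12,-0.02,-0.05,0,-6,0,255]],
])

```text
time: 5.42
eef_pos: [0.5091, -0.2181, 0.1952]
orientation: [-3.096, -0.494, -0.076]
force: [-2.6, -4.2, 3.1]
opening: 0.272
finger_force: 58.9
```

```bash
python3 sw.py -38 1
```

```text
t 5.425 N pos mm [ 1.884 -0.748 24.491] 
 [[ 0.846 -0.001 -0.533]
 [-0.003 -1.    -0.002]
 [-0.533  0.004 -0.846]] 
q [-0.421  0.046  0.062  1.549  0.031  2.405] F [-2.558 -4.155  3.058] [-1.304 -3.141  4.647] op 0.27248289483189664 ff 58.94383174250834
tilt -32.19766709525613
ideal now dev mm [ 0.177 -0.748  0.694]
1 x [ 0.14 -0.08  0.02  0.12 -5.8  -0.18]  dist mm 1.6 ang 5.8
```

carry_out([
  [[0.12,-0.05,0,0,-5,0,255],[0.05,0,0,0,-4,0,255],[0,0,0,0,0,0,255],[0,0,0,0,0,0,110],[0,0,0,0,0,0,110],[0,0,-3,0,0,0,110],[0,0,-3,0,0,0,110],[0,0,0,0,0,0,110]],
])

```text
time: 6.42
eef_pos: [0.5172, -0.2143, 0.2559]
orientation: [3.081, 0.492, -0.157]
force: [0.1, 0.5, -0.1]
opening: 0.567
finger_force: 0.0
```

Run:
```python
from h import *
import h
h.SGN=-1
inN(); T,s=cur()
rows(T,toolT([0,0,90],0))
rows(T,toolT([0,0,90],0,az=-90));rows(T,toolT([0,0,90],0,az=90))
out=[]
for n,(x0,y0) in {'top':(310,165),'side':(245,110)}.items():
    snap(n,n+'3.png')
    im=cv2.imread(f'pics/{n}3.png')[y0:y0+75,x0:x0+55]
    k=7; im=cv2.resize((255*(im/255.)**.5).astype('uint8'),None,fx=k,fy=k,interpolation=cv2.INTER_CUBIC)
    out.append(im)
cv2.imwrite('pics/c5.png',np.hstack(out))
```

```text
t 6.425 N pos mm [43.923  0.303 69.093] 
 [[ 0.756 -0.001 -0.654]
 [-0.003 -1.    -0.001]
 [-0.654  0.002 -0.756]] 
q [-0.36   0.205  0.352  1.797 -0.065  2.468] F [ 0.134  0.49  -0.071] [ 0.19   0.423 -0.22 ] op 0.5673728923045512 ff 0.0
5 x [-0.99  0.01 -0.02  0.02  8.17 -0.03]  dist mm 48.6 ang 40.9
10 x [-0.42  0.36 -0.02  3.2   3.19  8.57]  dist mm 48.6 ang 96.9
10 x [-0.42 -0.35 -0.02 -3.19  3.21 -8.59]  dist mm 48.6 ang 97.1
```

View pics/c5.png

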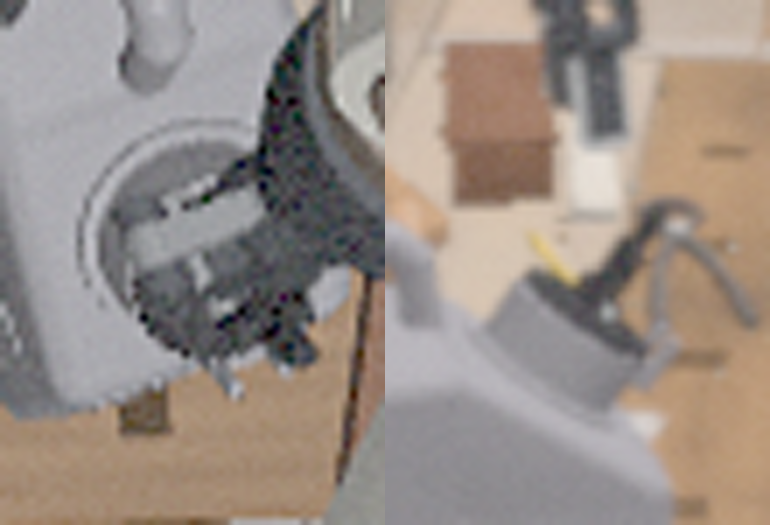

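In the side crop the tab stands upright, with its tip at about (643,225), and the gripper is clear above. Now I'll regrip along the neck axis, across the tab's thickness.

carry_out([
  [[-0.42,-0.35,-0.02,-3.2,3.2,-8.6,110],[-0.42,-0.35,-0.02,-3.2,3.2,-8.6,110],[-0.42,-0.35,-0.02,-3.2,3.2,-8.6,110],[-0.42,-0.35,-0.02,-3.2,3.2,-8.6,110],[-0.42,-0.35,-0.02,-3.2,3.2,-8.6,110],[-0.42,-0.35,-0.02,-3.2,3.2,-8.6,110],[-0.42,-0.35,-0.02,-3.2,3.2,-8.6,110],[-0.42,-0.35,-0.02,-3.2,3.2,-8.6,110]],
])

```text
time: 7.52
eef_pos: [0.476, -0.2204, 0.2482]
orientation: [1.976, 1.967, 0.553]
force: [0.2, 0.1, -0.2]
opening: 0.566
finger_force: 0.0
```

Run:
```python
from h import *
import h
h.SGN=-1
inN(); T,s=cur()
rows(T,toolT([0,0,90],0,az=90))
```

```text
t 7.525 N pos mm [ 5.928  7.452 86.316] 
 [[ 0.283  0.951 -0.126]
 [ 0.951 -0.295 -0.091]
 [-0.124 -0.094 -0.988]] 
q [-0.605 -0.366 -0.279  1.279  0.32   1.032] F [ 0.17   0.099 -0.218] [ 0.033  0.041 -0.289] op 0.5663093109474642 ff 0.0
2 x [-0.44 -0.22 -0.13 -3.22  3.15 -8.44]  dist mm 10.2 ang 19.1
```

carry_out([
  [[-0.44,-0.22,-0.13,-3.2,3.15,-8.4,110],[-0.44,-0.22,-0.13,-3.2,3.15,-8.4,110],[0,0,0,0,0,0,110],[0,0,2,0,0,0,110],[0,0,2,0,0,0,110],[0,0,1,0,0,0,110],[0,0,0,0,0,0,110]],
])

```text
time: 8.4
eef_pos: [0.4995, -0.2204, 0.2074]
orientation: [1.593, 2.186, 0.688]
force: [-0.5, 0.7, -0.4]
opening: 0.572
finger_force: 0.0
```

Run:
```python
from h import *
import h
h.SGN=-1
inN(); T,s=cur()
rows(T,toolT([0,0,13],0,az=90),3)
```

```text
t 8.4 N pos mm [ 0.776  0.067 40.137] 
 [[ 0.008  1.    -0.003]
 [ 1.    -0.008 -0.001]
 [-0.001 -0.003 -1.   ]] 
q [-0.666 -0.322 -0.358  1.167  0.495  0.687] F [-0.492  0.671 -0.427] [-0.455  0.791 -0.202] op 0.5723208081129015 ff 0.0
3 x [-0.   -0.02  0.9  -0.06  0.02 -0.15]  dist mm 27.1 ang 0.5
```

carry_out([
  [[0,-0.03,0.9,0,0,-0.2,110],[0,-0.03,0.9,0,0,-0.2,110],[0,-0.02,0.9,0,0,0,110],[0,0,0,0,0,0,200],[0,0,0,0,0,0,255],[0,0,0,0,0,0,255],[0,0,0,0,0,0,255],[0,0,0,0,0,0,255]],
])

```text
time: 9.4
eef_pos: [0.5136, -0.2166, 0.1857]
orientation: [1.582, 2.189, 0.686]
force: [-1.4, -0.5, 0.8]
opening: 0.087
finger_force: 59.8
```

Run:
```python
from h import *
inN()
```

```text
t 9.4 N pos mm [ 0.245 -0.748 14.   ] 
 [[-0.     1.    -0.002]
 [ 1.     0.    -0.002]
 [-0.002 -0.002 -1.   ]] 
q [-0.64  -0.306 -0.39   1.105  0.486  0.707] F [-1.354 -0.527  0.754] [-0.756 -0.075  1.45 ] op 0.08744718773168006 ff 59.787808656692505
```

carry_out([
  [[0,0,0,0,0,-10,255],[0,0,0,0,0,-10,255],[0,0,0,0,0,-10,255],[0,0,0,0,0,-10,255]],
])

```text
time: 9.9
eef_pos: [0.5137, -0.2167, 0.1859]
orientation: [0.703, 2.501, 0.453]
force: [-1.0, -0.7, 1.2]
opening: 0.082
finger_force: 59.8
```

Run:
```python
from h import *
inN()
```

```text
t 9.9 N pos mm [ 0.432 -0.88  14.111] 
 [[-0.648  0.762 -0.002]
 [ 0.762  0.648 -0.003]
 [-0.001 -0.003 -1.   ]] 
q [-0.64  -0.306 -0.389  1.105  0.486  0.003] F [-0.991 -0.743  1.224] [-0.26  -0.394  1.676] op 0.08172180852910668 ff 59.80701953172684
```

Turning cleanly. I'll finish the turn.

carry_out([
  [[0,0,0,0,0,-10,255],[0,0,0,0,0,-10,255],[0,0,0,0,0,-10,255],[0,0,0,0,0,-10,255],[0,0,0,0,0,0,255]],
])

```text
time: 10.52
eef_pos: [0.5136, -0.2166, 0.1859]
orientation: [-0.182, 2.537, 0.193]
force: [-2.9, -0.5, 2.8]
opening: 0.082
finger_force: 60.2
```

Run:
```python
from h import *
inN(); print(ctrl.get_obs()['torque'])
```

```text
t 10.525 N pos mm [ 0.367 -0.746 14.114] 
 [[-0.985  0.174 -0.002]
 [ 0.174  0.985 -0.002]
 [ 0.001 -0.003 -1.   ]] 
q [-0.64  -0.306 -0.389  1.105  0.486 -0.688] F [-2.856 -0.481  2.841] [-0.715  0.441  3.969] op 0.08232061461387083 ff 60.2004736661911
[-0.107  0.611  0.145]
```

carry_out([
  [[0,0,-0.5,0,0,0,255],[0,0,-0.5,0,0,0,255],[0,0,-0.5,0,0,0,255],[0,0,-0.5,0,0,0,255]],
])

```text
time: 11.02
eef_pos: [0.5025, -0.2201, 0.2023]
orientation: [-0.183, 2.537, 0.193]
force: [-0.6, -0.3, -0.2]
opening: 0.079
finger_force: 59.7
```

Run:
```python
from h import *
inN(); print(ctrl.get_obs()['torque'])
im=cv2.imread('pics/top0.png')
# tray: bluish-light region
hsv=cv2.cvtColor(im,cv2.COLOR_BGR2HSV); sub=np.zeros(im.shape[:2],np.uint8)
b,g,r=[im[...,i].astype(int) for i in range(3)]
m=((b-r>3)&(b>120)).astype(np.uint8); w=np.zeros_like(m); w[140:240,125:220]=1; m*=w
m=cv2.morphologyEx(m,cv2.MORPH_CLOSE,np.ones((13,13)))
c=max(cv2.findContours(m,0,2)[0],key=cv2.contourArea); rc=cv2.minAreaRect(c); bx=cv2.boxPoints(rc); print(rc)
P=np.array([onz('top',*p,.018) for p in bx]); print(P, [np.linalg.norm(P[i]-P[i-1]) for i in range(4)], P.mean(0))
# dark sleeve
d=((r-b>15)&(g<110)).astype(np.uint8); w[:]=0; w[160:190,160:195]=1; d*=w
n,l,st,ce=cv2.connectedComponentsWithStats(d); i=1+st[1:,4].argmax(); print(st[i],ce[i],onz('top',*ce[i],.055),onz('top',*ce[i],.03))
s=cv2.resize(im[135:245,120:270],None,fx=5,fy=5,interpolation=cv2.INTER_CUBIC)
for p in bx: cv2.circle(s,tuple(int(v) for v in (p-[120,135]+.5)*5),4,(0,0,255),-1)
cv2.imwrite('pics/c6.png',s)
```

```text
t 11.025 N pos mm [ 0.266 -0.636 34.249] 
 [[-0.985  0.174 -0.002]
 [ 0.174  0.985 -0.002]
 [ 0.002 -0.002 -1.   ]] 
q [-0.662 -0.319 -0.366  1.152  0.494 -0.711] F [-0.636 -0.258 -0.21 ] [-0.682 -0.045  0.221] op 0.07942624272899369 ff 59.704067409038544
[-0.259  0.628 -0.066]
((171.53932189941406, 189.33709716796875), (48.75990295410156, 72.0798568725586), 32.0053825378418)
[[0.538 0.295 0.018]
 [0.7   0.196 0.018]
 [0.627 0.086 0.018]
 [0.468 0.187 0.018]] [np.float64(0.12888159190006085), np.float64(0.18943776384848726), np.float64(0.13188545388254935), np.float64(0.18757237161241164)] [0.583 0.191 0.018]
[169 167  18  17 221] [177.344 175.05 ] [0.613 0.168 0.055] [0.618 0.173 0.03 ]
```

View pics/c6.png

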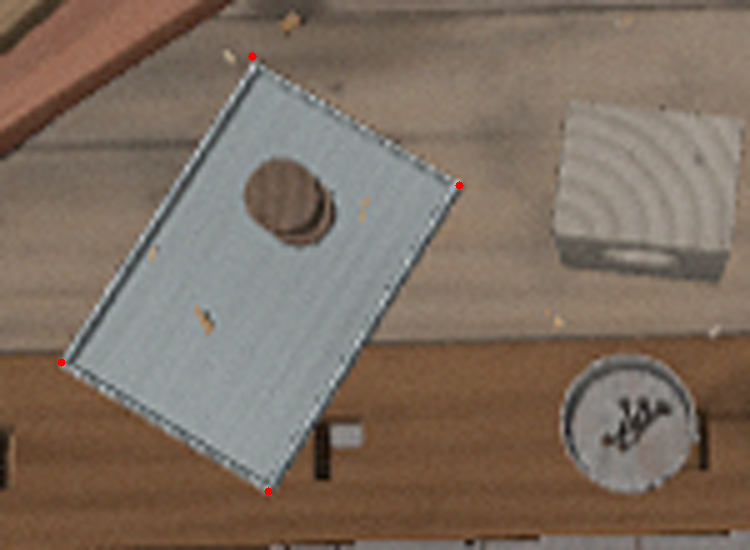

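The tray corner dots fit its rim: sides 189 x 131 mm, centre (0.583, 0.191). The sleeve top at about (282,195) is in the far half, at about (0.613, 0.169). The free near half has room for the cap at about (0.542, 0.216). Next I'll draw the cap further out.

carry_out([
  [[0,0,-1.5,0,0,0,255],[0,0,-1.5,0,0,0,255],[0,0,-1.5,0,0,0,255],[0,0,-1.5,0,0,0,255]],
])

```text
time: 11.52
eef_pos: [0.4695, -0.231, 0.2524]
orientation: [-0.184, 2.537, 0.192]
force: [0.9, -0.5, -0.2]
opening: 0.084
finger_force: 59.7
```

```bash
cat > pl.py <<'E'
from h import *
inN(); T,s=cur()
def vert(p,yaw):
    T=np.eye(4); y=np.array([np.cos(yaw),np.sin(yaw),0]); z=np.array([0,0,-1.]); T[:3,:3]=np.c_[np.cross(y,z),y,z]; T[:3,3]=p; return T
yw=np.arctan2(T[1,1],T[0,1]); print('yaw',np.degrees(yw),T[:3,3])
E
python3 - <<'E'
from pl import *
A=vert([.45,-.15,.28],yw); B=vert([.542,.216,.2],yw)
rows(T,A,8); rows(A,B,9)
E
```

```text
t 11.525 N pos mm [ 0.522 -0.597 95.179] 
 [[-0.985  0.173 -0.002]
 [ 0.173  0.985 -0.003]
 [ 0.001 -0.003 -1.   ]] 
q [-0.73  -0.343 -0.284  1.293  0.518 -0.785] F [ 0.898 -0.516 -0.223] [ 0.438 -0.772 -0.579] op 0.08392085072344237 ff 59.657660722732544
yaw 100.01705105825027 [ 0.47  -0.231  0.252]
8 x [-0.03  1.06 -0.3   0.67  4.31 -0.21]  dist mm 87.8 ang 34.9
9 x [-1.71  3.83  0.89  0.    0.    0.  ]  dist mm 385.8 ang 0.0
```

carry_out([
  [[-0.03,1.06,-0.3,0.67,4.3,-0.2,255],[-0.03,1.06,-0.3,0.67,4.3,-0.2,255],[-0.03,1.06,-0.3,0.67,4.3,-0.2,255],[-0.03,1.06,-0.3,0.67,4.3,-0.2,255],[-0.03,1.06,-0.3,0.67,4.3,-0.2,255],[-0.03,1.06,-0.3,0.67,4.3,-0.2,255],[-0.03,1.06,-0.3,0.67,4.3,-0.2,255],[-0.03,1.06,-0.3,0.67,4.3,-0.2,255]],
])

```text
time: 12.52
eef_pos: [0.4502, -0.1493, 0.2798]
orientation: [0.273, -3.129, -0.001]
force: [0.1, 0.3, -1.0]
opening: 0.085
finger_force: 59.6
```

carry_out([
  [[-1.7,3.8,0.9,0,0,0,255],[-1.7,3.8,0.9,0,0,0,255],[-1.7,3.8,0.9,0,0,0,255],[-1.7,3.8,0.9,0,0,0,255],[-1.7,3.8,0.9,0,0,0,255],[-1.7,3.8,0.9,0,0,0,255],[-1.7,3.8,0.9,0,0,0,255],[-1.7,3.8,0.9,0,0,0,255]],
])

```text
time: 13.52
eef_pos: [0.5321, 0.1747, 0.2077]
orientation: [-0.273, 3.129, 0.003]
force: [0.8, -0.1, -0.7]
opening: 0.085
finger_force: 59.5
```

Run:
```python
from pl import *
print(T[:3,:3])
rows(T,vert([.542,.216,.10],yw),4)
snap('side','side4.png'); snap('top','top4.png')
a=cv2.imread('pics/side4.png')[190:340,150:300]; b=cv2.imread('pics/top4.png')[125:275,120:270]
cv2.imwrite('pics/c7.png',cv2.resize((255*(np.hstack([a,b])/255.)**.6).astype('uint8'),None,fx=2.6,fy=2.6,interpolation=cv2.INTER_CUBIC))
```

```text
t 13.525 N pos mm [127.951 364.931 -48.508] 
 [[-0.811  0.12  -0.572]
 [ 0.145  0.989  0.002]
 [ 0.567 -0.082 -0.82 ]] 
q [0.316 0.102 0.146 1.614 0.002 0.142] F [ 0.753 -0.089 -0.673] [ 0.176 -0.321 -0.946] op 0.08461065127773866 ff 59.484089612960815
yaw 99.96602578658985 [0.532 0.175 0.208]
[[-0.985 -0.173  0.001]
 [-0.173  0.985  0.002]
 [-0.001  0.002 -1.   ]]
4 x [-0.42  0.97  2.69  0.03  0.02 -0.  ]  dist mm 115.8 ang 0.1
```

View pics/c7.png

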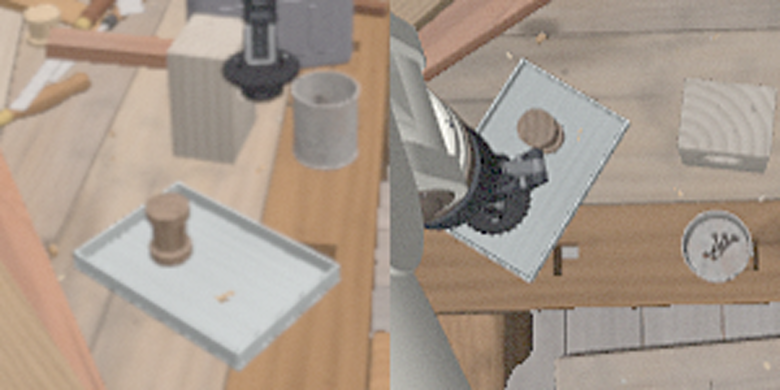

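The side view shows the cap hanging level at about (260,75) with the plug down, and the sleeve, block and tin haven't moved. Lowering now.

carry_out([
  [[-0.4,1.0,2.7,0,0,0,255],[-0.4,1.0,2.7,0,0,0,255],[-0.4,1.0,2.7,0,0,0,255],[-0.4,0.9,2.7,0,0,0,255],[0,0,2.5,0,0,0,255],[0,0,2.2,0,0,0,255],[0,0,0.5,0,0,0,255],[0,0,0,0,0,0,255]],
])

```text
time: 14.62
eef_pos: [0.5412, 0.2146, 0.0482]
orientation: [-0.272, 3.129, 0.002]
force: [0.6, -0.1, -0.5]
opening: 0.083
finger_force: 59.4
```

carry_out([
  [[0,0,0.3,0,0,0,255],[0,0,0.2,0,0,0,255],[0,0,0,0,0,0,255]],
])

```text
time: 15.0
eef_pos: [0.541, 0.215, 0.0427]
orientation: [-0.273, 3.129, 0.002]
force: [-0.7, -0.3, -0.6]
opening: 0.084
finger_force: 59.4
```

carry_out([
  [[0,0,0.2,0,0,0,255],[0,0,0.2,0,0,0,255],[0,0,0.1,0,0,0,255],[0,0,0,0,0,0,255]],
])

```text
time: 15.5
eef_pos: [0.5409, 0.215, 0.0374]
orientation: [-0.273, 3.129, 0.002]
force: [-0.5, 0.2, -0.0]
opening: 0.085
finger_force: 59.4
```

carry_out([
  [[0,0,0.1,0,0,0,255],[0,0,0.05,0,0,0,255],[0,0,0,0,0,0,255]],
])

```text
time: 15.88
eef_pos: [0.541, 0.215, 0.036]
orientation: [-0.273, 3.129, 0.002]
force: [-0.3, 0.4, -0.4]
opening: 0.083
finger_force: 59.4
```

carry_out([
  [[0,0,0.05,0,0,0,255],[0,0,0.05,0,0,0,255],[0,0,0,0,0,0,255]],
])

```text
time: 16.25
eef_pos: [0.541, 0.215, 0.035]
orientation: [-0.273, 3.129, 0.002]
force: [-0.0, -0.1, -1.4]
opening: 0.088
finger_force: 59.4
```

carry_out([
  [[0,0,0.05,0,0,0,255],[0,0,0.05,0,0,0,255],[0,0,0,0,0,0,255]],
])

```text
time: 16.62
eef_pos: [0.541, 0.215, 0.0341]
orientation: [-0.273, 3.129, 0.002]
force: [-0.2, 0.2, -0.2]
opening: 0.081
finger_force: 59.7
```

carry_out([
  [[0,0,0.05,0,0,0,255],[0,0,0.05,0,0,0,255],[0,0,0,0,0,0,255]],
])

```text
time: 17.0
eef_pos: [0.5411, 0.2151, 0.034]
orientation: [-0.273, 3.128, 0.003]
force: [-3.2, -1.5, 8.2]
opening: 0.081
finger_force: 60.9
```

Run:
```python
from h import *
s=ctrl.get_obs(); print(s['force'],s['torque'],s['eef_pos'],s['finger_force'])
snap('side','side5.png'); a=cv2.imread('pics/side5.png')[240:340,170:290]
cv2.imwrite('pics/c8.png',cv2.resize((255*(a/255.)**.6).astype('uint8'),None,fx=5,fy=5,interpolation=cv2.INTER_CUBIC))
```

```text
[-3.23  -1.452  8.165] [-0.313  0.778  0.027] [0.541 0.215 0.034] 60.93188434839249
```

View pics/c8.png

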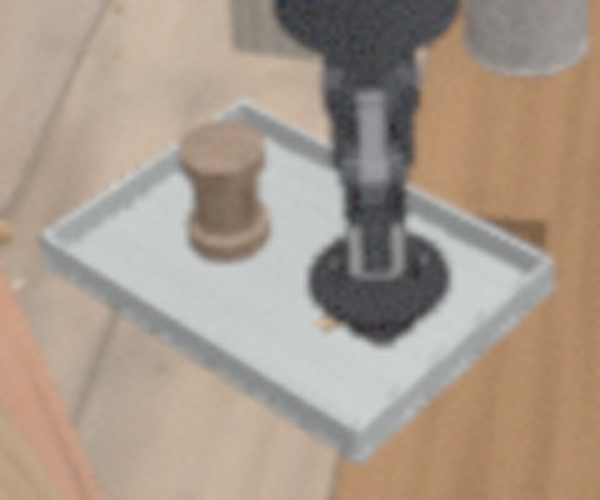

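The force is now 8 N, and the picture shows the cap standing on its plug on the tray floor at about (380,290), well clear of the sleeve and walls. Releasing and backing off straight up.

carry_out([
  [[0,0,-0.05,0,0,0,255],[0,0,0,0,0,0,200],[0,0,0,0,0,0,150],[0,0,0,0,0,0,150],[0,0,-1,0,0,0,150],[0,0,-3,0,0,0,150],[0,0,-6,0,0,0,150],[0,0,-5,0,0,0,150]],
])

```text
time: 18.05
eef_pos: [0.5409, 0.2148, 0.1865]
orientation: [-0.273, 3.127, 0.003]
force: [1.4, 0.7, 1.1]
opening: 0.413
finger_force: 0.0
```

carry_out([
  [[3,-5,-2,0,0,0,150],[3,-5,-2,0,0,0,150],[3,-5,0,0,0,0,150],[0,0,0,0,0,0,150],[0,0,0,0,0,0,150]],
])

```text
time: 18.68
eef_pos: [0.4784, 0.0515, 0.2238]
orientation: [-0.272, 3.128, 0.003]
force: [0.8, 1.2, 0.4]
opening: 0.416
finger_force: 0.0
```

Run:
```python
from h import *
s=ctrl.get_obs(); print(s['force'],s['eef_pos'],s['finger_force'],s['time'])
snap('side','side6.png'); snap('top','top6.png')
a=cv2.imread('pics/side6.png')[190:340,150:300]; b=cv2.imread('pics/top6.png')[125:275,120:270]
cv2.imwrite('pics/c9.png',cv2.resize((255*(np.hstack([a,b])/255.)**.6).astype('uint8'),None,fx=2.6,fy=2.6,interpolation=cv2.INTER_CUBIC))
```

```text
[0.816 1.195 0.44 ] [0.478 0.052 0.224] 0.0 18.675
```

View pics/c9.png

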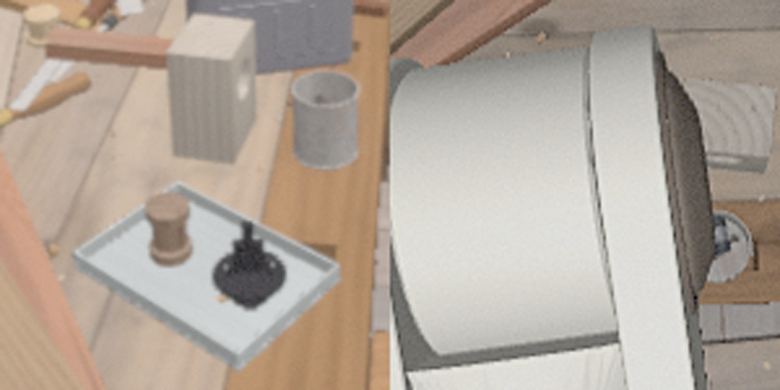

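The side view shows the cap standing upright in the tray at about (250,275), released, with the sleeve, block and tin undisturbed. Handing in.

```bash
python3 -c "
from station import ticket
print(ticket.hand_in())"
```

```text
the job is handed in; nothing more can be done
None
```

The cap was unscrewed, drawn out and set upright on the tray floor beside the sleeve; the last picture shows the sleeve, tall block and nail tin undisturbed, and the job is handed in (about 19 s of the 64 s used; no verdict was returned).

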